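# Warm up the slide plate: thermostat four clicks up, then heater on

## Task

The slide-drying hotplate is set too cool for the next batch. With a fingertip against its bar, push the thermostat dial (black bar on a grey skirt) round clockwise by exactly four clicks from where it stands, then press the far end of the red rocker switch down so that the heater is on. Do not pinch the dial, do not shove or lift the hotplate, and leave the slides, moulds and forceps where they lie.

Things in the scene. Friction and masses are not known exactly. Their poses are not given: they have to be found in the camera images.
- hotplate: Off-white bench hotplate, 250 (x) x 220 (y) x 68 mm, 3.6 kg, loose on rubber feet. Origin at the centre of its underside; x from its front (control side, towards the robot) to its back, z up. The front 100 mm of its top is a grey fascia rising at 8 degrees from 40 mm height at the front edge to 54 mm; behind it the dark warm plate, top 68 mm high.
- dial (a joint): Thermostat dial angle, rad, growing clockwise seen from above. Nine click positions 0, 0.349 ... 2.793 (20 degrees apart), end stops just outside; starts in one of the first four. A push of 3 to 5 N near the bar's end climbs out of a notch; 10 degrees on, the dial snaps by itself, ahead of the finger, to the next position and stays. At 0 the bar points 80 degrees left of the hotplate's x.
- dial_center (a point): On the dial's axis at the top of its flat round skirt (60 mm across, 5 mm thick). Turns with the dial: x along the bar to its pointer end (white line), z off the fascia (leaning 8 degrees to the hotplate's front). The bar stands 15 mm above the skirt, 9 mm wide, from x = -23 to +27 mm. Clockwise: push the pointer end from its +y side towards -y.
- dial_pointer (a point): Point at the pointer end of the bar, 27 mm from the dial's axis, level with the top of the skirt; same axes as dial_center.
- rocker (a joint): Angle of the red heater rocker, rad: 0 is off (near end down, far end up), 0.30 is on (far end down). It snaps over half-way and stays; pressing the far end takes about 2.5 N and 4 mm of travel.
- rocker_on_end (a point): Top of the far (+x, towards the warm plate) end of the rocker, 11 mm from its hinge, where it is pressed down. The rocker is 29 mm long (x) and 18 mm wide, to the right of the dial in a black bezel that stands 2 mm above the fascia; the moving end stays above the bezel.
- slides: Bystander: stack of glass slides lying loose on the warm plate, 28 x 77 x 8 mm; origin at the centre of its underside.
- mould_left: Bystander: steel base mould lying loose on the warm plate, 31 x 43 x 12 mm; origin at the centre of its underside.
- mould_right: Bystander: second steel base mould on the warm plate, 31 x 43 x 12 mm; origin at the centre of its underside.
- forceps: Bystander: steel forceps lying loose on the bench in front of the hotplate, 15 x 127 x 9 mm; origin at the centre of its underside.

How it is judged:
By the outcome, as a careful person would: the job done as asked, in the order asked, and still so for the second after the job is handed in, with the robot touching nothing.
It also fails if it takes over 56 s, if anything falls off the work surface, if the arm or the gripper's body presses on something with over 40 N, if the wrist force passes 120 N, or if a joint passes its speed limit or range.

## Robot

A 6-joint arm with a two-finger parallel gripper is mounted at the origin on a cart in front of the work surface, level with it; the furniture and walls round the work are solid. World frame = base frame: x ahead of the robot, y to its left, z up, the work surface at z = 0. Lengths are in m, angles in rad, forces in N, time in s.
With the tool pointing down it reaches from about 0.275 to 0.825 m from the base axis. Payload 5.2 kg.
Tool frame: the origin (TCP) lies at the centre of the arm's flange, where the gripper is bolted on; the fingertips stand 186 mm ahead of it and the grasp point (between the pads) lies 167 mm ahead of it; z points along the fingers, y is the line along which they close (so a half turn about z gives the same grasp; the last joint's range is limited). The gripper opens to 93 mm and grips with 3 to 60 N. Pads are 15 mm wide; open, the fingers measure 128 mm over their backs; the gripper's body (75 mm by 188 mm) begins 65 mm behind the grasp point.
Start: joints at [0.912, 0.259, 1.535, -0, 1.348, -0.203], TCP at [0.242, 0.494, 0.405] pointing down, gripper open.
Joint ranges: [-3.14, 3.14], [-0.91, 2.08], [0.19, 2.58], [-1.22, 4.36], [0.22, 2.71], [-3.12, 3.12]. Speed limits (rad/s): [2.57, 2.57, 3.14, 3.14, 3.14, 3.14].

## Interface

Orientations are given as a unit quaternion [w, x, y, z].
In Python, from rig import robot gives the robot as it stands.
- The arm moves only by the tool arm_command, never from a script. Its argument "increments" is a list of rows, each an object with "delta_pos": the shift along the world's x, y, z in units of 60 mm (1.0 is 60 mm), a list of three; "angular": the turn, a rotation vector about the world's x, y, z in rad, a list of three. In form: [{"delta_pos": [x, y, z], "angular": [rx, ry, rz]}, ...]. A call has 1 to 5 rows; each row is the pose to reach, as a shift and turn from the pose commanded when the call began; what a row does not reach only later rows make up. A row lasts 1/8 s, in which the tool goes at most 62.5 mm and 10.7 degrees, less where a joint would pass 70% of its speed; a pose out of reach is approached as far as the arm can. A call with a gripper value outside its range is refused whole. "hand" is the opening, from 0 (shut) to 1 (fully open), set as the call begins (left out, the last holds). The fingers move at their own pace and stop on an object; the grip force is fixed at half the most. Time passes only in rows, so rows that repeat a pose let the fingers close. It gives the time, the measured TCP pose, the force, the opening and the grip force at its end, in the units of the state.
- robot.get_obs(): the state, without advancing time (a new reading comes with each control period).
- robot.read_camera(name): name is "scene" or "top"; returns the picture (400x640x3 uint8, red, green, blue); there is no depth.
- robot.camera_params(name): a dict with "fov_y" (degrees; the focal length in pixels is half the picture's height over the tangent of half this angle, whatever the lens; pixels are square), "cx", "cy" (the principal point, pixels), "R" (3x3) and "t" (3): a world point X has camera coordinates R X + t. Camera axes: x right, y down, z forward; pixel columns grow to the right and rows downward; lengths in m; the calibration is good to about 2 mm. A picture is of the moment at which its call begins. camera_params takes no time and is no camera call.
- robot.hand_in(): hands the job in; it is judged then, once.
The state is a dict: "time_s": time; "joints": joint angles; "joint_velocities": joint speeds; "joint_efforts": joint torques, N m; "eef_pos": TCP position; "tcp_rot": TCP orientation; "force": force on the tool from outside, world axes, zero at the start; "wrist_torque": the same for the moment, N m; "opening": finger opening in m; "gripper_force": force on a finger pad.
Only numpy, scipy, OpenCV 4.12 (cv2) and the standard library are available. Lean on these libraries where they do the work, as an engineer would, in place of code of your own. Each camera call takes 0.05 s, during which the arm holds its last target. There are 200 camera calls.

## Working session

There is one attempt and no reset: what is moved stays moved. The work goes in short steps, Python scripts to look and compute and a tool call to move; the robot and the scene stay as the last step left them, time stands still between calls to the robot, and variables do not carry over. Pictures are saved under pics/ and viewed, at most 10 in all, crops included, and the job is handed in when it is done.

Besides the shell and the picture viewer there is one more tool, called after "Request:" as name(argument=value, ...), one argument or row to a line, values as JSON. arm_command: Moves the arm, as the interface text tells. Its arguments: {"type":"object","properties":{"increments":{"type":"array"},"hand":{"type":"number"}},"required":["increments"]}

```bash
mkdir -p pics
python3 - <<'E'
from rig import robot
import cv2
for n in("scene","top"):
    im=robot.read_camera(n);cv2.imwrite(f"pics/{n}0.png",im[:,:,::-1])
    print(n,robot.camera_params(n))
o=robot.get_obs();print(o)
E
```

```text
scene {'fov_y': 51.94290782086167, 'cx': 310.4605224407052, 'cy': 202.04504612257958, 'R': array([[-0.87242689, -0.48817114,  0.02366994],
       [-0.24046076,  0.38656442, -0.89036317],
       [ 0.42549965, -0.78246846, -0.4546352 ]]), 't': array([0.54584095, 0.10195697, 0.82583407])}
top {'fov_y': 50.24689379464926, 'cx': 319.9600176456558, 'cy': 195.09900747807737, 'R': array([[ 0.02778345, -0.99956077, -0.0103121 ],
       [-0.98143937, -0.02531863, -0.19009401],
       [ 0.18974943,  0.01540217, -0.98171173]]), 't': array([0.21116709, 0.5341595 , 0.82177822])}
{'time_s': 0.1, 'joints': array([ 9.12217649e-01,  2.59275893e-01,  1.53593751e+00, -7.09304235e-06,
        1.34794427e+00, -2.02789428e-01]), 'joint_velocities': array([-1.30421774e-03, -1.87706348e-03, -4.71128639e-03,  7.57194990e-04,
       -5.14224651e-05,  4.55166424e-05]), 'joint_efforts': array([ 1.23953439e-03, -4.38211262e+01, -2.84644997e+01,  7.19170575e-02,
        3.60591430e-02, -7.03203614e-05]), 'eef_pos': array([0.24196261, 0.49372754, 0.40401197]), 'tcp_rot': array([-3.23547519e-04,  2.25926251e-01,  9.74144094e-01, -7.12490635e-04]), 'force': array([ 0.91858794, -0.52643084, -0.57096367]), 'wrist_torque': array([-0.0063364 ,  0.04278226,  0.03325516]), 'gripper_force': 0.0, 'opening': 0.09309207732814602}
```

View pics/top0.png

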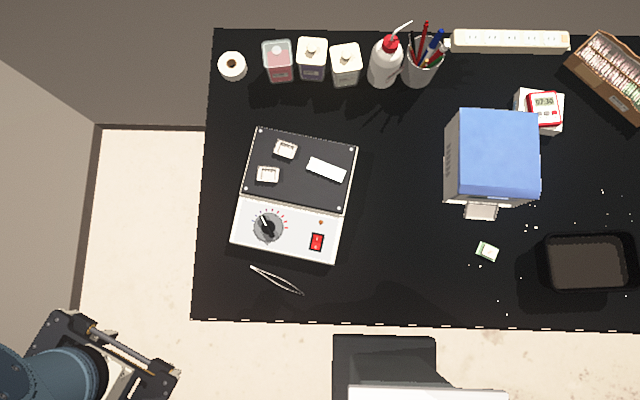

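View pics/scene0.png

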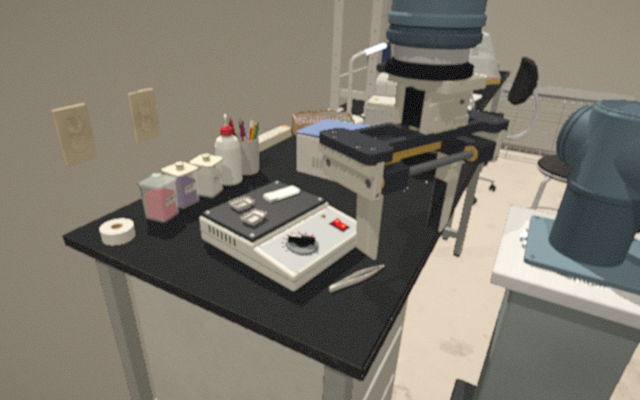

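The top view shows the hotplate (corners near 258,127 / 358,147 / 332,264 / 230,243), the dial at about (268,227), the rocker at (316,242) and the forceps at (277,280). Next I'll enlarge the hotplate.

Run:
```python
import cv2
a=cv2.imread("pics/top0.png")[195:270,225:345];cv2.imwrite("pics/a.png",cv2.resize(a,None,fx=6.5,fy=6.5,interpolation=cv2.INTER_CUBIC))
a=cv2.imread("pics/scene0.png")[175:295,195:370];cv2.imwrite("pics/b.png",cv2.resize(a,None,fx=4.5,fy=4.5,interpolation=cv2.INTER_CUBIC))
```

```text
(no output)
```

View pics/a.png

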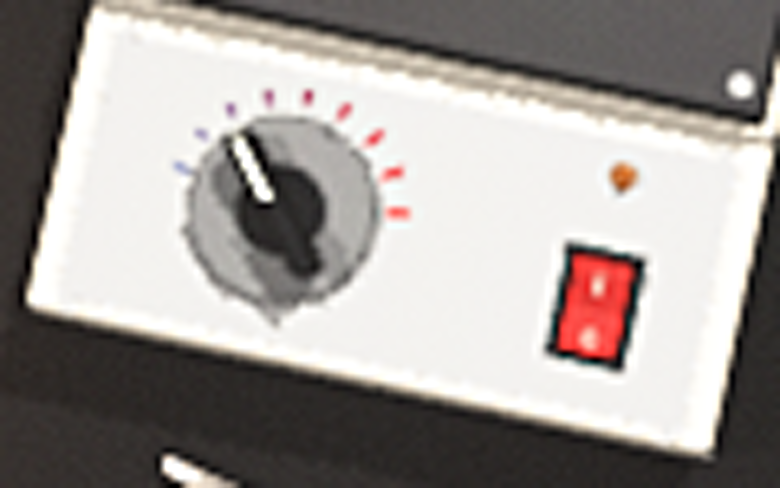

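View pics/b.png

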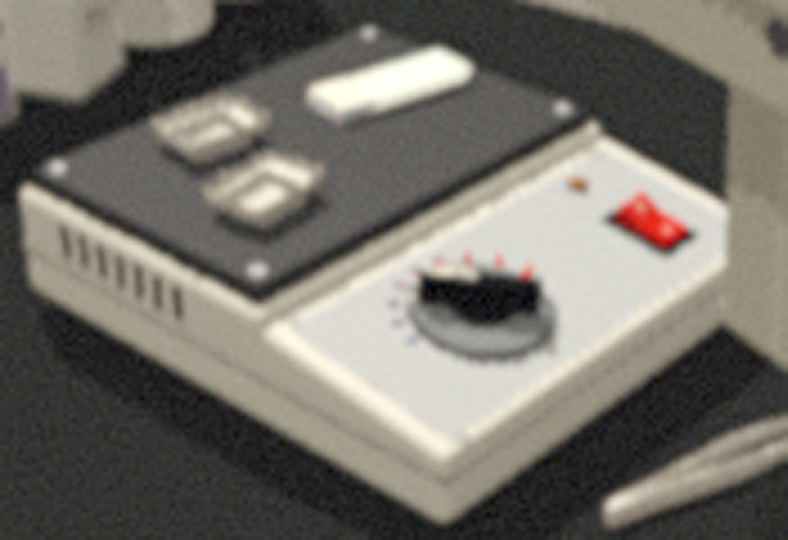

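```bash
cat > h.py <<'E'
import numpy as np
from rig import robot
def cam(n):
    p=robot.camera_params(n);f=200/np.tan(np.radians(p['fov_y']/2));return p,f
def proj(n,X):
    p,f=cam(n);c=p['R']@np.asarray(X,float)+p['t'];return f*c[:2]/c[2]+[p['cx'],p['cy']]
def ray(n,uv):
    p,f=cam(n);d=p['R'].T@np.array([(uv[0]-p['cx'])/f,(uv[1]-p['cy'])/f,1]);return -p['R'].T@p['t'],d
def atplane(n,uv,q,nn):
    o,d=ray(n,uv);return o+d*(np.dot(np.subtract(q,o),nn)/np.dot(d,nn))
E
cat > m.py <<'E'
from h import *
from scipy.optimize import least_squares
A=lambda U,V:np.array([(U+.5)/6.5-.5+225,(V+.5)/6.5-.5+195])
B=lambda U,V:np.array([(U+.5)/4.5-.5+195,(V+.5)/4.5-.5+175])
obs=[("top",A(28,303),(-.125,.11,.040)),("top",A(712,456),(-.125,-.11,.040)),
("scene",B(445,463),(-.125,.11,.040)),("scene",B(445,522),(-.125,.11,.003)),("top",(258,127),(.125,.11,.066)),("top",(357.5,147),(.125,-.11,.066)),("scene",B(22,185),(.125,.11,.066))]
def W(p,l):
    c,s=np.cos(p[2]),np.sin(p[2]);return np.array([p[0]+c*l[0]-s*l[1],p[1]+s*l[0]+c*l[1],l[2]])
r=least_squares(lambda p:np.concatenate([proj(n,W(p,l))-uv for n,uv,l in obs]),[.5,.3,-.2],loss='soft_l1')
p=r.x;print("pose",p,np.round(r.fun.reshape(-1,2) if r.fun.size==14 else r.fun,1))
yaw=p[2];c,s=np.cos(yaw),np.sin(yaw)
th=np.radians(8);n=np.array([-np.sin(th)*c,-np.sin(th)*s,np.cos(th)])
def loc(X):
    d=X-[p[0],p[1],0];return np.array([c*d[0]+s*d[1],-s*d[0]+c*d[1],d[2]])
q=W(p,(-.125,0,.040))
D=atplane("top",A(284,212),q+n*.005,n);D2=atplane("scene",B(484,314),q+n*.005,n)
print("dial",D,loc(D),D2,loc(D2))
tip=atplane("top",A(232,134),q+n*.020,n);tail=atplane("top",A(314,272),q+n*.020,n)
lt=loc(tip)-loc(tail);print("bar",tip,tail,np.linalg.norm(lt),"angle left of hp x",np.degrees(np.arctan2(lt[1],lt[0])))
C=D+.015*n;v=loc(tip)-loc(C);print("from centre",np.degrees(np.arctan2(v[1],v[0])),np.linalg.norm(v))
for U in [(180,167),(399,212),(230,109),(308,97)]:
    v=loc(atplane("top",A(*U),q,n))-loc(D);print("tick",np.degrees(np.arctan2(v[1],v[0])))
for U in[(605,252),(587,362),(597,285),(645,262)]:
    X=atplane("top",A(*U),q+n*.004,n);print("rocker",X,loc(X))
E
python3 m.py
```

```text
pose [ 0.530016    0.27718958 -0.19571388] [[-0.4  0.6]
 [-0.3  1.3]
 [ 0.3 -1. ]
 [ 0.2  3.8]
 [-1.  -3.3]
 [ 2.8 -1.2]
 [-0.2 -3.1]]
dial [0.45961311 0.32820014 0.05151701] [-0.0789787   0.0363457   0.05151701] [0.45704022 0.33425322 0.05099688] [-0.08267958  0.04178288  0.05099688]
bar [0.4811816  0.34299007 0.06923359] [0.44002605 0.31636082 0.06428777] 0.049268213662036646 angle left of hp x 44.118022400985645
from centre 42.55794607721888 0.027799618179428037
tick 79.15147845335056
tick -76.53120786278043
tick 41.52764997562627
tick 2.2888934433693
rocker [0.44977936 0.22787698 0.05189341] [-0.06911518 -0.06397454  0.05189341]
rocker [0.4160435  0.23255342 0.04711485] [-0.1031164  -0.06594789  0.04711485]
rocker [0.43962566 0.23008794 0.05043322] [-0.079505   -0.06378035  0.05043322]
rocker [0.44701379 0.21539698 0.05185324] [-0.06940101 -0.0767541   0.05185324]
```

Bar points ~41° left of the hotplate's x, which is click position 2, so the target is 40° right. I'll hover with closed fingers to the left of the bar.

Request:
arm_command(
  increments=[
    {"delta_pos": [0.8,-0.4,-0.3],"angular": [0,0,0.05]},
    {"delta_pos": [1.65,-0.82,-0.65],"angular": [0,0,0.11]},
    {"delta_pos": [2.5,-1.25,-1.0],"angular": [0,0,0.17]},
    {"delta_pos": [3.3,-1.65,-1.3],"angular": [0,0,0.22]},
    {"delta_pos": [4.07,-2.06,-1.63],"angular": [0,0,0.26]},
  ],
  hand=0,
)

```text
time_s: 0.72
eef_pos: [0.4878, 0.3692, 0.306]
tcp_rot: [-0.0, 0.097, 0.995, -0.0]
force: [0.6, -0.2, 0.5]
opening: 0.0477
gripper_force: 0.0
```

Request:
arm_command(
  increments=[
    {"delta_pos": [0,0,0],"angular": [0,0,0]},
    {"delta_pos": [0,0,0],"angular": [0,0,0]},
    {"delta_pos": [0,0,0],"angular": [0,0,0]},
    {"delta_pos": [0,0,0],"angular": [0,0,0]},
  ],
  hand=0,
)

```text
time_s: 1.23
eef_pos: [0.4853, 0.3711, 0.3077]
tcp_rot: [0.0, 0.097, 0.995, 0.0]
force: [0.5, -0.0, -0.2]
opening: 0.0077
gripper_force: 0.0
```

Request:
arm_command(
  increments=[
    {"delta_pos": [0,0,-0.35],"angular": [0,0,0]},
    {"delta_pos": [0,0,-0.7],"angular": [0,0,0]},
    {"delta_pos": [0,0,-1.0],"angular": [0,0,0]},
    {"delta_pos": [0,0,-1.0],"angular": [0,0,0]},
    {"delta_pos": [0,0,-1.0],"angular": [0,0,0]},
  ],
)

```text
time_s: 1.85
eef_pos: [0.4864, 0.3706, 0.2476]
tcp_rot: [0.0, 0.098, 0.995, 0.0]
force: [-0.2, 0.6, 0.2]
opening: 0.0002
gripper_force: 0.0
```

Run:
```python
from h import *
import cv2
a=robot.read_camera("scene")[:,:,::-1][175:295,195:370];b=robot.read_camera("top")[:,:,::-1][190:270,225:345]
a=cv2.resize(a,(583,400),interpolation=cv2.INTER_CUBIC);b=cv2.resize(b,None,fx=3.3,fy=3.3)
E=np.zeros((400+0,800,3),np.uint8)
E[:,:583]=a
cv2.imwrite("pics/c.png",cv2.resize(a,None,fx=1.35,fy=1.35))
o=robot.get_obs();print(o['eef_pos'],o['force'],o['opening'])
```

```text
[0.48660562 0.37052283 0.24795168] [ 0.44198153 -0.37756557  0.44606966] 0.000456492488728474
```

View pics/c.png

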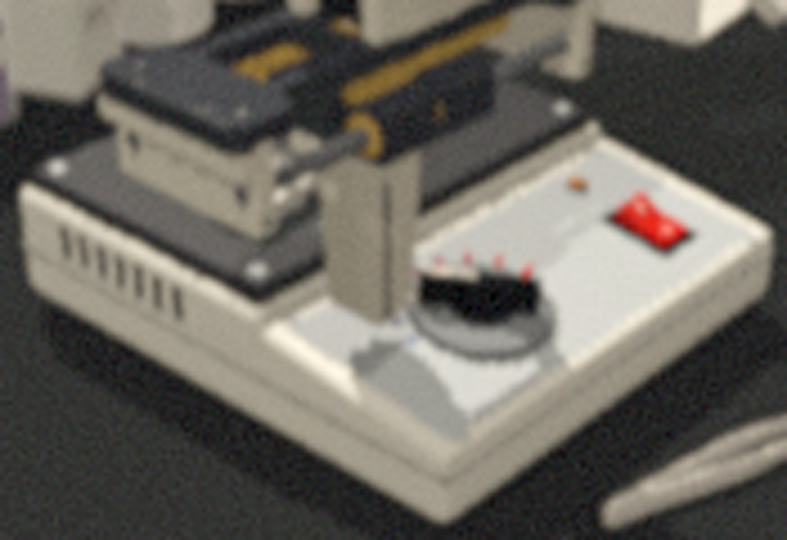

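The picture shows the closed fingertip block left of the bar: bottom corners at about (326,297), (386,321), (420,303). It hasn't touched anything yet. I'll check its size by projecting those points.

Run:
```python
from h import *
B=lambda U,V:np.array([(U+.5)/4.5-.5+195,(V+.5)/4.5-.5+175])
y=-.1957;c,s=np.cos(y),np.sin(y)
t=np.array([.4866,.3705])
for U in[(326,297),(386,321),(420,303),(413,310)]:
    X=atplane("scene",B(*U),(0,0,.0620),(0,0,1));d=X[:2]-t;print(U,X,"hp rel tip",c*d[0]+s*d[1],-s*d[0]+c*d[1])
for l in [(.0075,.0175),(-.0075,.0175),(-.0075,-.0175)]:
    p=proj("scene",(t[0]+c*l[0]-s*l[1],t[1]+s*l[0]+c*l[1],.062));print(l,(p+.5-[195,175])*4.5-.5)
for D in[(.4596,.3282,.0515),(.457,.3342,.051)]:print((proj("scene",D)+.5-[195,175])*4.5-.5)
```

```text
(326, 297) [0.50762602 0.37064932 0.062     ] hp rel tip 0.020595634444762673 0.004235051024949379
(386, 321) [0.47829643 0.37280295 0.062     ] hp rel tip -0.008592891380362542 0.0006443387196712227
(420, 303) [0.47392959 0.35520179 0.062     ] hp rel tip -0.009453772670585097 -0.017470000536797918
(413, 310) [0.47358676 0.36086342 0.062     ] hp rel tip -0.010890973862770518 -0.01198310029142292
(0.0075, 0.0175) [324.98798194 323.22611307]
(-0.0075, 0.0175) [352.77320959 338.0096967 ]
(-0.0075, -0.0175) [416.40729023 301.13883662]
[486.11081246 304.07695228]
[484.15475649 313.95966637]
```

Request:
arm_command(
  increments=[
    {"delta_pos": [0,0,-0.055],"angular": [0,0,0]},
    {"delta_pos": [-0.005,-0.05,-0.055],"angular": [0,0,0]},
    {"delta_pos": [-0.01,-0.1,-0.055],"angular": [0,0,0]},
    {"delta_pos": [-0.012,-0.13,-0.055],"angular": [0,0,0]},
    {"delta_pos": [-0.016,-0.16,-0.055],"angular": [0,0,0]},
  ],
)

```text
time_s: 2.58
eef_pos: [0.4854, 0.3605, 0.2437]
tcp_rot: [0.0, 0.098, 0.995, 0.0]
force: [-0.4, 1.5, 1.1]
opening: 0.0006
gripper_force: 0.5
```

Request:
arm_command(
  increments=[
    {"delta_pos": [-0.004,-0.04,0],"angular": [0,0,0]},
    {"delta_pos": [-0.008,-0.08,0],"angular": [0,0,0]},
    {"delta_pos": [-0.012,-0.12,0],"angular": [0,0,0]},
    {"delta_pos": [-0.016,-0.16,0],"angular": [0,0,0]},
    {"delta_pos": [-0.019,-0.19,0],"angular": [0,0,0]},
  ],
)

```text
time_s: 3.2
eef_pos: [0.485, 0.3495, 0.2444]
tcp_rot: [0.001, 0.098, 0.995, 0.001]
force: [3.7, 1.5, 0.9]
opening: 0.0007
gripper_force: 1.2
```

Run:
```python
from h import *
import cv2
a=robot.read_camera("scene")[:,:,::-1][175:295,195:370];b=robot.read_camera("top")[:,:,::-1]
cv2.imwrite("pics/d.png",cv2.resize(a,None,fx=4.5,fy=4.5,interpolation=cv2.INTER_CUBIC))
o=robot.get_obs();print(o['eef_pos'],o['force'],o['opening'])
```

```text
[0.48414123 0.34893152 0.24375515] [0.69137381 0.52684728 0.82707382] 0.00032057588889570696
```

View pics/d.png

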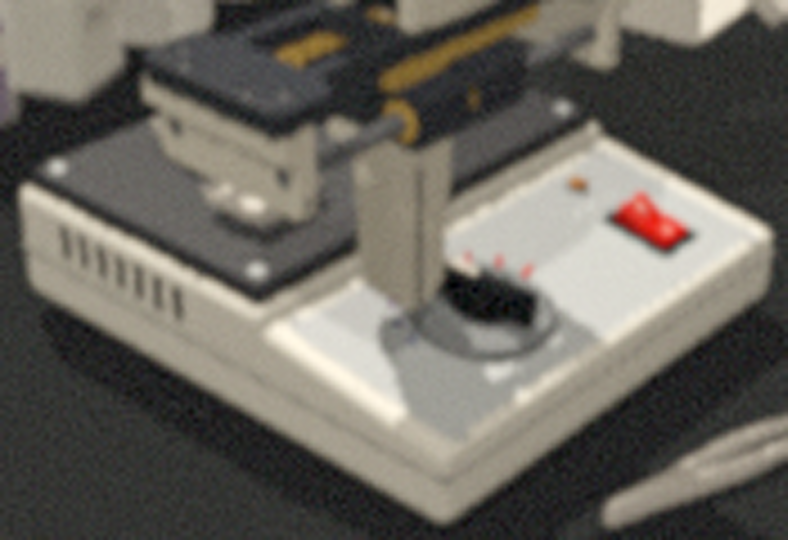

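The bar now points roughly straight along the hotplate's x, so two clicks are done and the finger is free. I'll do the next two gently.

Request:
arm_command(
  increments=[
    {"delta_pos": [0.02,-0.03,0.015],"angular": [0,0,0]},
    {"delta_pos": [0.04,-0.06,0.015],"angular": [0,0,0]},
    {"delta_pos": [0.05,-0.09,0.015],"angular": [0,0,0]},
    {"delta_pos": [0.05,-0.12,0.015],"angular": [0,0,0]},
    {"delta_pos": [0.05,-0.15,0.015],"angular": [0,0,0]},
  ],
)

```text
time_s: 3.92
eef_pos: [0.487, 0.3402, 0.2445]
tcp_rot: [-0.0, 0.098, 0.995, -0.0]
force: [0.6, 0.1, 0.0]
opening: 0.0006
gripper_force: 0.3
```

Request:
arm_command(
  increments=[
    {"delta_pos": [0,-0.03,0],"angular": [0,0,0]},
    {"delta_pos": [0,-0.06,0],"angular": [0,0,0]},
    {"delta_pos": [0,-0.09,0],"angular": [0,0,0]},
    {"delta_pos": [0,-0.12,0],"angular": [0,0,0]},
    {"delta_pos": [0,-0.13,0],"angular": [0,0,0]},
  ],
)

```text
time_s: 4.55
eef_pos: [0.4872, 0.3319, 0.2445]
tcp_rot: [-0.0, 0.098, 0.995, -0.001]
force: [0.4, 0.1, -0.5]
opening: 0.0005
gripper_force: 0.0
```

Run:
```python
from h import *
import cv2
a=robot.read_camera("scene")[:,:,::-1][175:295,195:370];b=robot.read_camera("top")[:,:,::-1]
cv2.imwrite("pics/e.png",cv2.resize(a,None,fx=4.5,fy=4.5,interpolation=cv2.INTER_CUBIC))
o=robot.get_obs();print(o['eef_pos'],o['force'],o['opening'])
```

```text
[0.4872033  0.33200643 0.24446318] [-0.14664772  0.02008734 -0.07263145] 0.0006394225137690458
```

View pics/e.png

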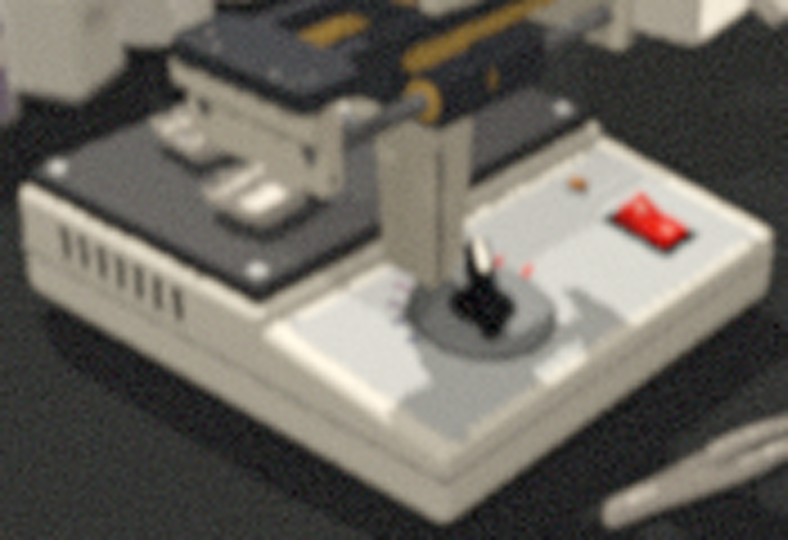

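The bar now runs from about (476,240) at the white tip to (490,333) at the tail, and the finger reads no force. I'll compare that with the predicted bar at each click angle.

Run:
```python
from h import *
y=-.1957;c,s=np.cos(y),np.sin(y);R=np.array([[c,-s,0],[s,c,0],[0,0,1]])@np.array([[np.cos(.14),0,-np.sin(.14)],[0,1,0],[np.sin(.14),0,np.cos(.14)]])
D=np.array([.459,.3297,.0515])
for a in(40,0,-20,-40,-60):
    u=np.radians(a);u=np.array([np.cos(u),np.sin(u),0])
    print(a,*[np.round((proj("scene",D+R@(r*u+[0,0,.015]))+.5-[195,175])*4.5-.5) for r in(.027,-.023)])
d=np.array([.4872,.332])-D[:2];print(c*d[0]+s*d[1],-s*d[0]+c*d[1])
```

```text
40 [422. 269.] [548. 283.]
0 [440. 245.] [534. 304.]
-20 [459. 238.] [518. 311.]
-40 [481. 236.] [499. 313.]
-60 [503. 239.] [478. 311.]
0.027214470144307102 0.0077396779496706255
```

The dial is at −40°, so exactly four clicks are done. I'll retreat up and go above the rocker's far end.

Request:
arm_command(
  increments=[
    {"delta_pos": [0,0.08,0.1],"angular": [0,0,0]},
    {"delta_pos": [0,0.08,0.6],"angular": [0,0,0]},
    {"delta_pos": [-0.3,-0.6,0.75],"angular": [0,0,0]},
    {"delta_pos": [-0.6,-1.3,0.75],"angular": [0,0,0]},
    {"delta_pos": [-0.79,-1.72,0.6],"angular": [0,0,0]},
  ],
)

```text
time_s: 5.28
eef_pos: [0.4393, 0.2282, 0.2816]
tcp_rot: [0.001, 0.098, 0.995, 0.0]
force: [0.8, 0.3, 0.0]
opening: 0.0002
gripper_force: 0.0
```

Request:
arm_command(
  increments=[
    {"delta_pos": [0,0,-0.2],"angular": [0,0,0]},
    {"delta_pos": [0,0,-0.4],"angular": [0,0,0]},
    {"delta_pos": [0,0,-0.5],"angular": [0,0,0]},
    {"delta_pos": [0,0,-0.5],"angular": [0,0,0]},
  ],
)

```text
time_s: 5.78
eef_pos: [0.4399, 0.2299, 0.2498]
tcp_rot: [-0.001, 0.097, 0.995, -0.0]
force: [0.4, 0.2, 0.0]
opening: 0.0006
gripper_force: 0.0
```

Run:
```python
from h import *
import cv2
a=robot.read_camera("scene")[:,:,::-1][175:295,195:370];b=robot.read_camera("top")[:,:,::-1]
cv2.imwrite("pics/f.png",cv2.resize(a,None,fx=4.5,fy=4.5,interpolation=cv2.INTER_CUBIC))
o=robot.get_obs();print(o['eef_pos'],o['force'],o['opening'])
```

```text
[0.44000156 0.22976182 0.25044402] [-0.42788803 -0.23460174  0.3550348 ] 0.0004264009699059851
```

View pics/f.png

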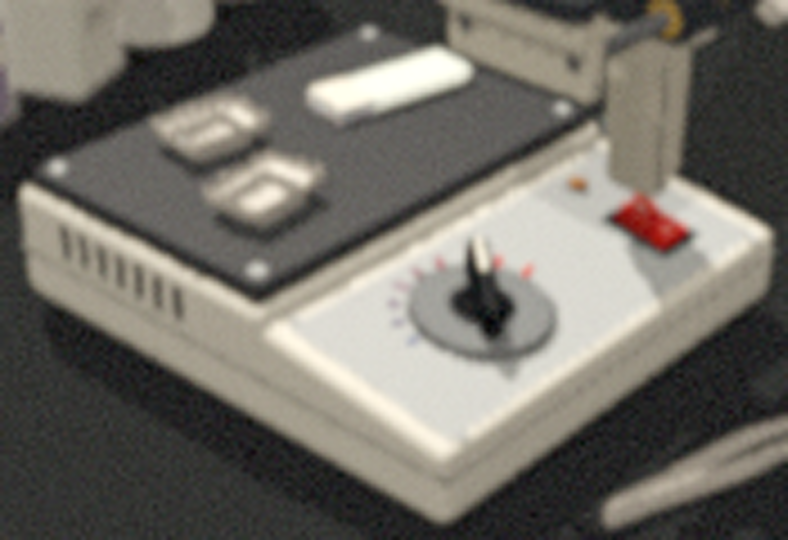

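The pointer covers the −40° tick and the fingertip sits right over the rocker's far half. I'll press in small steps.

Request:
arm_command(
  increments=[
    {"delta_pos": [0.015,-0.015,-0.06],"angular": [0,0,0]},
    {"delta_pos": [0.015,-0.015,-0.12],"angular": [0,0,0]},
    {"delta_pos": [0.015,-0.015,-0.15],"angular": [0,0,0]},
    {"delta_pos": [0.015,-0.015,-0.17],"angular": [0,0,0]},
  ],
)

```text
time_s: 6.38
eef_pos: [0.4413, 0.2284, 0.2407]
tcp_rot: [0.001, 0.098, 0.995, 0.0]
force: [0.6, 0.2, 1.0]
opening: 0.0004
gripper_force: 0.5
```

Request:
arm_command(
  increments=[
    {"delta_pos": [0,0,-0.015],"angular": [0,0,0]},
    {"delta_pos": [0,0,-0.03],"angular": [0,0,0]},
  ],
)

```text
time_s: 6.62
eef_pos: [0.4406, 0.2284, 0.2392]
tcp_rot: [0.0, 0.098, 0.995, 0.0]
force: [-2.3, -1.0, 14.6]
opening: 0.0002
gripper_force: 7.1
```

Request:
arm_command(
  increments=[
    {"delta_pos": [0,0,-0.01],"angular": [0,0,0]},
    {"delta_pos": [0,0,-0.02],"angular": [0,0,0]},
  ],
)

```text
time_s: 6.88
eef_pos: [0.4406, 0.2284, 0.239]
tcp_rot: [0.0, 0.098, 0.995, 0.0]
force: [-5.5, -2.6, 21.5]
opening: 0.0006
gripper_force: 10.9
```

Request:
arm_command(
  increments=[
    {"delta_pos": [0,0,0.4],"angular": [0,0,0]},
    {"delta_pos": [0,0,1.2],"angular": [0,0,0]},
    {"delta_pos": [-0.3,-0.5,1.8],"angular": [0,0,0]},
    {"delta_pos": [-0.6,-1.2,1.8],"angular": [0,0,0]},
    {"delta_pos": [-1.0,-2.0,1.8],"angular": [0,0,0]},
  ],
)

```text
time_s: 7.5
eef_pos: [0.3798, 0.1077, 0.3455]
tcp_rot: [0.0, 0.097, 0.995, 0.0]
force: [0.4, -0.3, -0.4]
opening: 0.0008
gripper_force: 0.0
```

Run:
```python
from h import *
import cv2
a=robot.read_camera("scene")[:,:,::-1];b=robot.read_camera("top")[:,:,::-1]
a=cv2.resize(a[200:260,280:373],(800,516),interpolation=cv2.INTER_CUBIC);b=cv2.resize(b[190:270,225:345],(400,267),interpolation=cv2.INTER_CUBIC)
z=cv2.resize(cv2.imread("pics/scene0.png")[200:260,280:373],(400,258),interpolation=cv2.INTER_CUBIC)
a=cv2.resize(a,(400,258))
t0=cv2.resize(cv2.imread("pics/top0.png")[190:270,225:345],(400,267),interpolation=cv2.INTER_CUBIC)
cv2.imwrite("pics/g.png",np.vstack([np.hstack([z,a]),np.hstack([t0,b])]))
o=robot.get_obs();print(o['eef_pos'],o['force'],o['time_s'])
```

```text
[0.37808026 0.10587447 0.34471133] [ 1.00529259  1.04597551 -0.98451331] 7.6
```

View pics/g.png

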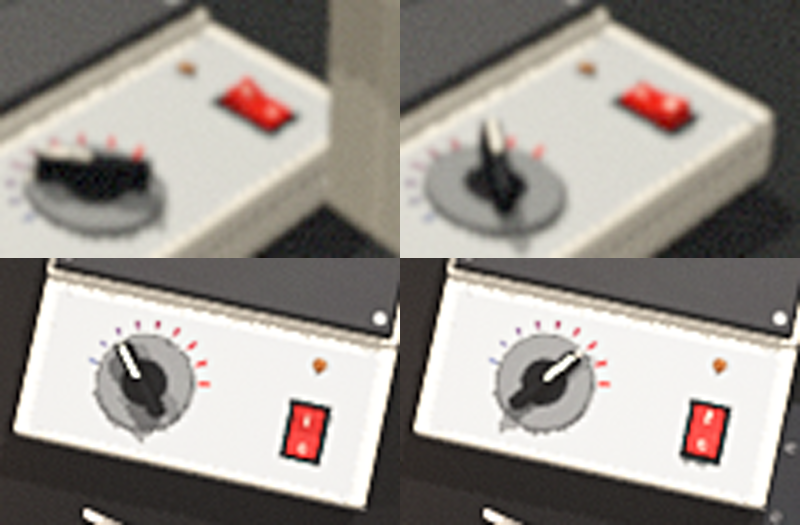

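Bottom right shows the pointer on tick 7 (it started on tick 3), so four clicks. The rocker's far end is down and its near end is up. The hotplate and the items around it look unmoved, and the arm is clear.

```bash
python3 -c "
from rig import robot
print(robot.hand_in())"
```

```text
the job is handed in; nothing more can be done
None
```

I pushed the dial four clicks clockwise (third to seventh position), then pressed the rocker's far end down so the heater is on; in the last pictures the hotplate hadn't moved, and the job is handed in.

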